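# Count to the third gap and push the dust cap in

## Robot

A 6-joint arm with a two-finger parallel gripper is mounted at the origin on the work surface. World frame = base frame: x ahead of the robot, y to its left, z up, the work surface at z = 0. Lengths are in m, angles in rad, forces in N, time in s.
With the tool pointing down it reaches from about 0.425 to 0.925 m from the base axis. Payload 12.5 kg.
Tool frame: the origin (TCP) lies midway between the tips of the shut fingers; the grasp point (between the pads) lies 19 mm behind it; x points along the fingers, y is the direction in which the jaws open and shut, and the axes are right-handed (so a half turn about x gives the same grasp; the last joint's range is limited). The gripper opens to 85 mm and grips with 20 to 120 N. Pads are 22 mm wide; open, the fingers measure 114 mm over their backs; the gripper's body (76 mm by 85 mm) begins 54 mm behind the grasp point. The pads swing forward as they close: fully open they stand 13 mm farther back than shut.
Start: joints at [-1.269, 0.491, 1.559, -0, 1.092, -0.106], TCP at [0.248, -0.574, 0.231] pointing down, gripper open.
Joint ranges: [-3.1, 3.1], [-0.84, 2.19], [0.05, 2.79], [-1.13, 4.28], [0.06, 2.93], [-2.69, 2.69]. Speed limits (rad/s): [2.22, 2.22, 2.79, 3.14, 3.14, 3.14].

## Interface

Orientations are given as a rotation vector (axis times angle).
In Python, from station import ctrl, imaging, job, models gives the robot as it stands.
- The arm moves only by the tool apply_moves, never from a script. Its argument "targets" is a list of rows, each an object of numbers: "rx", "ry", "rz": the turn, a rotation vector about the tool's x, y, z in degrees; "dx", "dy", "dz": the shift along the tool's x, y, z in m; "gripper": the gripper command: -1 is fully open, 1 is shut, values between are in proportion. A call has 1 to 5 rows; each row shifts and turns the pose as measured when the row begins, along the tool's axes as they then stand; what a row does not reach is not made up. A row lasts 1/12 s, in which the tool goes at most 41.7 mm and 7.16 degrees, less where a joint would pass 70% of its speed; a pose out of reach is approached as far as the arm can. A call is refused whole if a number of a shift passes 0.0417 or a number of a turn 7.16, either way. A call with a gripper value outside its range is refused whole. The fingers move at their own pace and stop on an object; "force" is the grip in N (left out, the last holds). Time passes only in rows, so rows that do not move let the fingers close. It gives the time, the measured TCP pose, the force and the opening at its end, in the units of the state.
- ctrl.get_obs(): the state, without advancing time (a new reading comes with each control period).
- imaging.grab_frame(name): name is "scene" or "top" or "wrist"; returns a dict with "color" (400x640x3 uint8, red, green, blue), "K" (3x3 intrinsics, pixels), "pose" (4x4, takes a point from camera to world coordinates); the wrist camera has in their place "mount" (4x4, takes a point from camera to tool coordinates, whose origin is the TCP and whose axes are the tool frame's). Camera axes: x right, y down, z forward; pixel columns grow to the right and rows downward; lengths in m; the calibration is good to about 2 mm. The wrist camera is an equidistant fisheye: a pixel r from the principal point sees the ray r / f radians off the axis. A picture is of the moment at which its call begins: read the wrist's pose just before it. There is no depth.
- job.sign_off(): hands the job in, once; it reports no verdict.
Trained networks look in a picture, given as the dict that the camera call returned (one of the last four; its "shot" number tells which), for a name from the list of things; names that differ only in an ending like _2 or _b are one class to them, and where a whole thing is asked for, a point or a joint stands for the part that bears it (a point fixed in the world has none). Each returns a list of dicts, best first, with "p" (0 to 1); they miss things now and then, are a little off and sometimes report something else, mostly with a low value. They report only what shows in the picture. A call takes as long as a camera call. They do not tell look-alikes from the thing itself.
- models.recognise(picture, query): "point" ([x, y, z] in m, in world coordinates, good to about 4 mm: the middle of the surface that is visible of it).
The state is a dict: "t": time; "joints": joint angles; "joint_velocities": joint speeds; "joint_efforts": joint torques, N m; "position": TCP position; "tcp_rot": TCP orientation; "wrist_force": force on the tool from outside, world axes, zero at the start; "ft_torque": the same for the moment, N m; "width": opening from 0.0 (shut) to 1.0 (fully open).
Only numpy, scipy, OpenCV 4.12 (cv2) and the standard library are available. Lean on these libraries where they do the work, as an engineer would, in place of code of your own. Each camera call takes 0.05 s, during which the arm holds its last target.

## Task

Starting over the gap at the end nearest the record washer, run the shut fingertips along the springy metal rail of the divider rack, pressing it lightly down without bottoming it, and count the gaps, stopping over the third. Then push the round tin dust cap across the bench into that third gap, fully home against the back, without lifting or tipping it. Leave the washer's brush arm, the spare knob and the cork pad where they are.

Things in the scene. Friction and masses are not known exactly. Their poses are not given: they have to be found in the camera images.
- rack: Low wooden divider rack, 330 mm long along its y, fixed. Seven upright dividers, 6 mm thick, 32 mm high, rounded in front, 54 mm apart at y = -162 to 162 mm, make six equal gaps 48 mm clear, centred at y = -135, -81, -27, 27, 81, 135 mm. Origin: on the bench, middle of the front (mouth) line; x points into the gaps (away from the robot), z up.
- back_wall (a point): Middle of the foot of the back wall that closes the gaps 36 mm behind the mouth line; wall 30 mm high. Gaps are open on top and in front; their floor is the bench. The third gap from the washer's end is at rack y = +27 mm if the washer is on the rack's +y side, -27 mm if on its -y side.
- rail (a joint): How far (m) the springy aluminium rail is pressed down: 0 at rest, 0.010 on its stops. About 0.4 N starts it, 4.4 N bottoms it (0.4 N per mm). Pressed lightly means some 3 to 5 mm.
- rail_mid (a point): Middle of the rail's flat top, 45 mm above the bench at rest, 52 mm behind the mouth line. The rail is 16 mm wide, runs 330 mm along the rack's y, and moves straight down, staying level. A smooth ridge 2 mm high, 16 mm wide crosses it behind each of the five inner dividers: the flat between two ridges belongs to one gap. A fingertip slides over the ridges.
- cap_center (a point): Centre (half-way up) of the round tin dust cap: upright cylinder 40 mm across, 24 mm high, 70 g, loose on the bench in front of the rack, so its centre is 12 mm above the bench. Slides under a light push; home in a gap its centre is at rack x = 16 mm and it stands 4 mm out of the mouth.
- washer: Record washer, fixed: grey painted base 200 by 200 by 30 mm with a platter, a clear 175 mm record, and at its back a post with a swinging brush boom (90 mm high in all). Stands beyond one end of the rack, left or right. Origin: centre of its underside.
- brush (a point): The brush block on the end of the washer's swinging aluminium boom, about 70 mm above the bench. It swings freely when touched; leave it.
- tray: Open steel tray, 190 by 190 by 40 mm, fixed, with spare brush heads; stands beyond the rack's other end. Origin: centre of its underside.
- knob_center (a point): Centre of the spare black bakelite knob, 38 mm across the base, 27 mm high, loose on the bench to one side; leave it.
- pad_center (a point): Centre of the round cork platter pad, 56 mm across, 6 mm thick, loose on the bench to the other side; leave it.
There are look-alikes about, which are no part of the job. Of the things shaped like the part that bears cap_center, the bare steel one is meant.

How it is judged:
By the outcome, as a careful person would: the job done as asked, in the order asked, and still so for the second after the job is handed in, with the robot touching nothing.
It also fails if it takes over 67 s, if anything falls off the work surface, if the arm or the gripper's body presses on something with over 40 N, if the wrist force passes 120 N, or if a joint passes its speed limit or range.

## Working session

There is one attempt and no reset: what is moved stays moved. The work goes in short steps, Python scripts to look and compute and a tool call to move; the robot and the scene stay as the last step left them, time stands still between calls to the robot, and variables do not carry over. Pictures are saved under pics/ and viewed, and the job is handed in when it is done.

Besides the shell and the picture viewer there is one more tool, called after "Request:" by a JSON object that holds its "method" and its "body". apply_moves: Moves the arm, as the interface text tells. Its arguments: {"type":"object","properties":{"targets":{"type":"array"},"force":{"type":"number"}},"required":["targets"]}

```bash
ls; mkdir -p pics; python3 - <<'E'
from station import ctrl, imaging, job, models
import cv2
o=ctrl.get_obs()
for k,v in o.items(): print(k,v)
for n in ["scene","top"]:
    f=imaging.grab_frame(n)
    cv2.imwrite(f"pics/{n}0.png",cv2.cvtColor(f["color"],cv2.COLOR_RGB2BGR))
    print(n,f["K"].tolist(),f["pose"].round(4).tolist())
    for q in ["rack","cap_center","washer","tray","knob_center","pad_center","rail","brush","rail_mid"]:
        try: print(q,[( [round(float(x),4) for x in d["point"]],round(d["p"],2)) for d in models.recognise(f,q)])
        except Exception as e: print(q,e)
E
```

```text
pics
t 0.0
joints [-1.26861116e+00  4.91540739e-01  1.55945289e+00  8.78800065e-06
  1.09171763e+00 -1.05563986e-01]
joint_velocities [0.00153924 0.00296248 0.00032309 0.00062505 0.00028034 0.00054423]
joint_efforts [ 1.99510883e-03 -6.18437433e+01 -2.61594594e+01 -1.95806984e-05
  3.97290903e-03  2.85781647e-05]
position [ 0.24781391 -0.57351827  0.23073825]
tcp_rot [ 1.99739048  0.41410791 -1.9975986 ]
wrist_force [ 0.03266361  0.60977641 -0.3455425 ]
ft_torque [ 0.00887157  0.04270722 -0.02307065]
width 0.9965748482135639
scene [[402.60873026956995, 0.0, 324.78313954469894], [0.0, 402.60873026956995, 196.90958324955588], [0.0, 0.0, 1.0]] [[0.1425, 0.6826, -0.7167, 1.2154], [0.9897, -0.0894, 0.1116, -0.1164], [0.0122, -0.7253, -0.6884, 0.7338], [0.0, 0.0, 0.0, 1.0]]
rack [([0.6708, 0.0109, 0.0192], 0.79)]
cap_center [([0.5736, 0.0951, 0.0252], 0.84), ([0.5652, -0.0709, 0.0222], 0.7), ([0.6615, 0.3566, 0.0454], 0.69), ([0.5067, 0.1591, 0.0239], 0.63), ([0.4666, 0.1009, 0.0267], 0.54)]
washer [([0.6645, 0.3548, 0.0461], 0.77)]
tray [([0.6345, -0.3815, 0.024], 0.77)]
knob_center [([0.
[... 228 characters left out ...]
0.29)]
top [[407.7488085421595, 0.0, 325.4778413836465], [0.0, 407.7488085421595, 199.1047528826775], [0.0, 0.0, 1.0]] [[-0.0119, -0.9871, 0.1599, 0.3963], [-0.9999, 0.0113, -0.0045, 0.0115], [0.0027, -0.16, -0.9871, 1.0015], [0.0, 0.0, 0.0, 1.0]]
rack [([0.6588, 0.012, 0.0334], 0.86)]
cap_center [([0.4646, 0.1053, 0.022], 0.81), ([0.5602, -0.0721, 0.0204], 0.79), ([0.5577, 0.0989, 0.0222], 0.59), ([0.4962, 0.1609, 0.0245], 0.49)]
washer [([0.6192, 0.3593, 0.0416], 0.56)]
tray [([0.6192, -0.3778, 0.0125], 0.81)]
knob_center [([0.6239, 0.3626, 0.0443], 0.2)]
pad_center [([0.432, -0.303, 0.0105], 0.74)]
rail [([0.6699, 0.0166, 0.047], 0.77)]
brush [([0.6379, 0.3776, 0.0823], 0.92)]
rail_mid []
```

View pics/scene0.png

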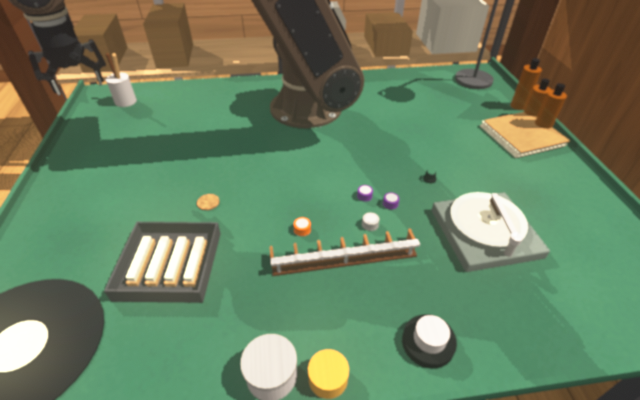

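View pics/top0.png

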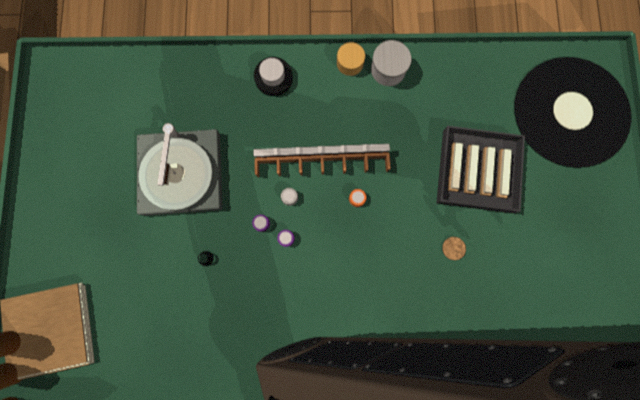

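The top picture shows the washer at the left (+y) end of the rack (178,172). The bare steel cap is at (289,196); the orange (358,198) and purple (261,223), (286,238) ones are the look-alikes. Next I'll zoom in to get the rack's pose.

```bash
python3 - <<'E'
import cv2
a=cv2.imread("pics/top0.png")[135:250,240:400]; cv2.imwrite("pics/topz.png",cv2.resize(a,None,fx=5,fy=5,interpolation=cv2.INTER_CUBIC))
a=cv2.imread("pics/scene0.png")[180:280,260:430]; cv2.imwrite("pics/scenez.png",cv2.resize(a,None,fx=4.7,fy=4.7,interpolation=cv2.INTER_CUBIC))
E
```

```text
(no output)
```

View pics/topz.png

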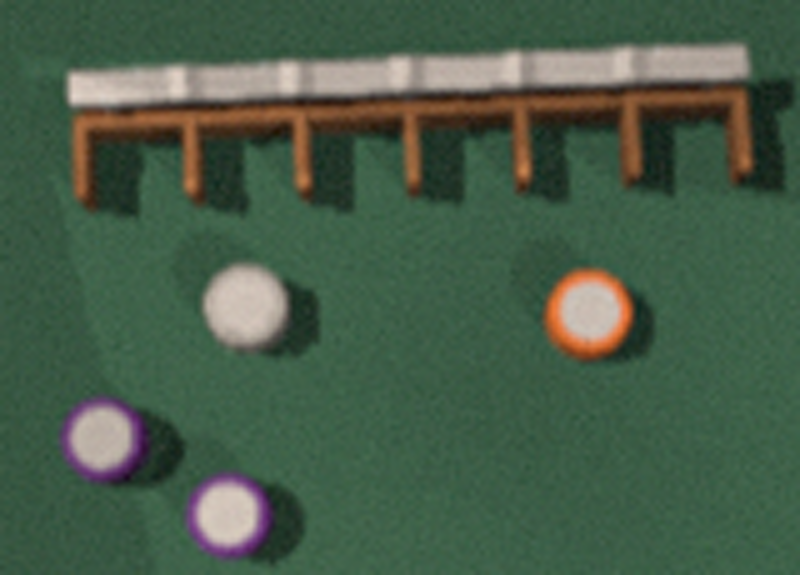

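View pics/scenez.png

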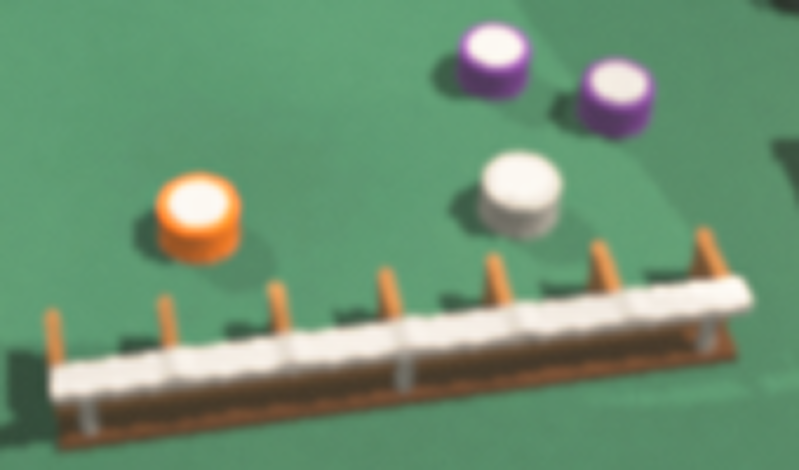

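```bash
cat > h.py <<'E'
import numpy as np, cv2
from station import ctrl, imaging, job, models
def ray(f,u,v,z):
    K=f["K"];P=f["pose"]; d=P[:3,:3]@np.linalg.solve(K,[u,v,1]); o=P[:3,3]
    return o+d*(z-o[2])/d[2]
def save(f,n): cv2.imwrite(f"pics/{n}.png",cv2.cvtColor(f["color"],cv2.COLOR_RGB2BGR))
E
python3 - <<'E'
from h import *
t=imaging.grab_frame("top"); s=imaging.grab_frame("scene")
T=lambda u,v,z: ray(t,(u+.5)/5+240-.5,(v+.5)/5+135-.5,z)
S=lambda u,v,z: ray(s,(u+.5)/4.7+260-.5,(v+.5)/4.7+180-.5,z)
p=np.set_printoptions(precision=4,suppress=True)
for F,a,b,n in ((T,(68,89),(748,62),"top"),(S,(752,293),(50,383),"scene")):
    A=F(*a,.045);B=F(*b,.045);d=A-B
    print(n,A,B,np.linalg.norm(d),"yaw",np.degrees(np.arctan2(-d[0],d[1])),"mid",(A+B)/2)
for u,v in [(180,83),(292,77),(404,73),(517,68),(628,63)]: print("ridge",T(u,v,.047))
print("cap",T(246,306,.024),S(521,181,.024), "orange",T(589,313,.024))
for u,v in [(88,205),(196,200),(305,194),(415,191),(523,187),(633,182),(742,177)]: print("tips",T(u,v,.02))
E
```

```text
top [0.6678 0.1807 0.045 ] [ 0.6777 -0.1491  0.045 ] 0.3299226660997797 yaw 1.7139660855225582 mid [0.6728 0.0158 0.045 ]
scene [0.6702 0.1844 0.045 ] [ 0.6792 -0.1477  0.045 ] 0.3322248181251933 yaw 1.5456106316724763 mid [0.6747 0.0183 0.045 ]
ridge [0.6696 0.1262 0.047 ]
ridge [0.672  0.0721 0.047 ]
ridge [0.6734 0.0179 0.047 ]
ridge [ 0.6753 -0.0368  0.047 ]
ridge [ 0.6772 -0.0906  0.047 ]
cap [0.5639 0.0961 0.024 ] [0.5649 0.0982 0.024 ] orange [ 0.5585 -0.0707  0.024 ]
tips [0.6159 0.1743 0.02  ]
tips [0.6178 0.1212 0.02  ]
tips [0.6202 0.0675 0.02  ]
tips [0.6211 0.0133 0.02  ]
tips [ 0.6225 -0.04    0.02  ]
tips [ 0.6244 -0.0943  0.02  ]
tips [ 0.6264 -0.1482  0.02  ]
```

```bash
cat >> h.py <<'E'
from scipy.spatial.transform import Rotation as Ro
np.set_printoptions(precision=4,suppress=True)
TH=np.radians(1.65); RX=np.array([np.cos(TH),np.sin(TH),0]); RY=np.array([-np.sin(TH),np.cos(TH),0])
RM=np.array([.6735,.0170,.045]); O=RM-.052*RX; O[2]=0
def w(x,y,z): return O+x*RX+y*RY+np.array([0,0,z])
def rk(p): d=np.array(p)-O; return np.array([d@RX,d@RY,d[2]])
def st(): 
    o=ctrl.get_obs(); R=Ro.from_rotvec(o["tcp_rot"]).as_matrix(); return o,np.array(o["position"]),R
def to(target,o=None):
    o,p,R=st()
    # wanted: x down, y along +-RY
    y=RY*np.sign(R[:,1]@RY); x=np.array([0,0,-1.]); G=np.c_[x,y,np.cross(x,y)]
    rv=np.degrees(Ro.from_matrix(R.T@G).as_rotvec())
    print("t",round(o["t"],2),"rack",rk(p),"F",o["wrist_force"],"w",round(o["width"],3)); print("R",R.tolist() if 0 else R)
    print("d tool",R.T@(target-p),"turn",rv,"d in G",G.T@(target-p))
E
python3 - <<'E'
from h import *
to(w(.052,.135,.10))
print(w(.052,.135,.1))
E
```

```text
t 1.1 rack [-0.3904 -0.5783  0.2313] F [-0.2565 -0.0353  0.4352] w 0.999
R [[ 0.      0.3966 -0.918 ]
 [-0.0001 -0.918  -0.3966]
 [-1.      0.0001  0.    ]]
d tool [ 0.1313 -0.499  -0.6749] turn [21.7147  0.0006 -0.0045] d in G [ 0.1313 -0.7133 -0.4424]
[0.6696 0.1519 0.1   ]
```

Request:
{"method": "apply_moves", "body": {"targets": [{"rx": 7.1, "dy": -0.024, "dz": -0.033, "gripper": 1}, {"rx": 7.1, "dy": -0.028, "dz": -0.03, "gripper": 1}, {"rx": 7.1, "dy": -0.031, "dz": -0.027, "gripper": 1}, {"dy": -0.034, "dz": -0.022, "gripper": 1}, {"dy": -0.034, "dz": -0.022, "gripper": 1}], "force": 20}}

```text
$.targets[0]: bad value
```

```bash
python3 - <<'E'
from h import *
to(w(.052,.135,.10))
E
```

```text
t 1.1 rack [-0.3904 -0.5783  0.2313] F [-0.2565 -0.0353  0.4352] w 0.999
R [[ 0.      0.3966 -0.918 ]
 [-0.0001 -0.918  -0.3966]
 [-1.      0.0001  0.    ]]
d tool [ 0.1313 -0.499  -0.6749] turn [21.7147  0.0006 -0.0045] d in G [ 0.1313 -0.7133 -0.4424]
```

Request:
{"method": "apply_moves", "body": {"targets": [{"rx": 7.1, "ry": 0, "rz": 0, "dx": 0, "dy": -0.024, "dz": -0.033, "gripper": 1}, {"rx": 7.1, "ry": 0, "rz": 0, "dx": 0, "dy": -0.028, "dz": -0.03, "gripper": 1}, {"rx": 7.1, "ry": 0, "rz": 0, "dx": 0, "dy": -0.031, "dz": -0.027, "gripper": 1}, {"rx": 0, "ry": 0, "rz": 0, "dx": 0, "dy": -0.034, "dz": -0.022, "gripper": 1}, {"rx": 0, "ry": 0, "rz": 0, "dx": 0, "dy": -0.034, "dz": -0.022, "gripper": 1}], "force": 20}}

```text
t: 1.52
position: [0.352, -0.3995, 0.2298]
tcp_rot: [2.211, 0.019, -2.211]
wrist_force: [0.8, -0.1, 0.5]
width: 0.299
```

```bash
python3 - <<'E'
from h import *
to(w(.052,.135,.10))
E
```

```text
t 1.52 rack [-0.2814 -0.4071  0.2298] F [ 0.7554 -0.1285  0.5362] w 0.299
R [[-0.0001  0.0193 -0.9998]
 [-0.002  -0.9998 -0.0193]
 [-1.      0.002   0.0001]]
d tool [ 0.1286 -0.5455 -0.3282] turn [-0.5439  0.0064 -0.1138] d in G [ 0.1298 -0.5421 -0.3334]
```

Request:
{"method": "apply_moves", "body": {"targets": [{"rx": -0.5, "ry": 0, "rz": -0.1, "dx": 0, "dy": -0.034, "dz": -0.021, "gripper": 1}, {"rx": 0, "ry": 0, "rz": 0, "dx": 0, "dy": -0.034, "dz": -0.021, "gripper": 1}, {"rx": 0, "ry": 0, "rz": 0, "dx": 0, "dy": -0.034, "dz": -0.021, "gripper": 1}, {"rx": 0, "ry": 0, "rz": 0, "dx": 0, "dy": -0.034, "dz": -0.021, "gripper": 1}, {"rx": 0, "ry": 0, "rz": 0, "dx": 0, "dy": -0.034, "dz": -0.021, "gripper": 1}]}}

```text
t: 1.93
position: [0.4555, -0.2185, 0.2306]
tcp_rot: [2.209, 0.027, -2.206]
wrist_force: [0.4, -0.6, -0.4]
width: -0.003
```

Request:
{"method": "apply_moves", "body": {"targets": [{"rx": 0, "ry": 0, "rz": 0, "dx": 0, "dy": -0.034, "dz": -0.021, "gripper": 1}, {"rx": 0, "ry": 0, "rz": 0, "dx": 0, "dy": -0.034, "dz": -0.021, "gripper": 1}, {"rx": 0, "ry": 0, "rz": 0, "dx": 0, "dy": -0.034, "dz": -0.021, "gripper": 1}, {"rx": 0, "ry": 0, "rz": 0, "dx": 0, "dy": -0.034, "dz": -0.021, "gripper": 1}, {"rx": 0, "ry": 0, "rz": 0, "dx": 0, "dy": -0.034, "dz": -0.021, "gripper": 1}]}}

```text
t: 2.35
position: [0.5587, -0.0372, 0.2317]
tcp_rot: [2.211, 0.026, -2.202]
wrist_force: [1.0, -0.4, -0.0]
width: 0.003
```

```bash
python3 - <<'E'
from h import *
to(w(.052,.135,.10))
E
```

```text
t 2.35 rack [-0.0643 -0.0509  0.2317] F [ 1.0102 -0.3733 -0.0169] w 0.003
R [[ 0.0041  0.0262 -0.9996]
 [-0.0026 -0.9997 -0.0262]
 [-1.      0.0027 -0.0041]]
d tool [ 0.1317 -0.1866 -0.1153] turn [-0.1505 -0.2324 -0.1541] d in G [ 0.1317 -0.1859 -0.1163]
```

Request:
{"method": "apply_moves", "body": {"targets": [{"rx": -0.15, "ry": -0.2, "rz": -0.15, "dx": 0.014, "dy": -0.032, "dz": -0.02, "gripper": 1}, {"rx": 0, "ry": 0, "rz": 0, "dx": 0.014, "dy": -0.032, "dz": -0.02, "gripper": 1}, {"rx": 0, "ry": 0, "rz": 0, "dx": 0.014, "dy": -0.032, "dz": -0.02, "gripper": 1}, {"rx": 0, "ry": 0, "rz": 0, "dx": 0.014, "dy": -0.032, "dz": -0.02, "gripper": 1}, {"rx": 0, "ry": 0, "rz": 0, "dx": 0.014, "dy": -0.032, "dz": -0.02, "gripper": 1}]}}

```text
t: 2.77
position: [0.6579, 0.1333, 0.1644]
tcp_rot: [2.215, 0.033, -2.196]
wrist_force: [1.6, -1.0, 0.2]
width: 0.003
```

```bash
python3 - <<'E'
from h import *
to(w(.052,.135,.06))
E
```

```text
t 2.77 rack [0.0398 0.1167 0.1644] F [ 1.5805 -1.0294  0.2443] w 0.003
R [[ 0.0086  0.0304 -0.9995]
 [-0.0005 -0.9995 -0.0304]
 [-1.      0.0008 -0.0086]]
d tool [ 0.1045 -0.0184 -0.0114] turn [ 0.0915 -0.4929 -0.0453] d in G [ 0.1044 -0.0183 -0.0122]
```

Request:
{"method": "apply_moves", "body": {"targets": [{"rx": 0.1, "ry": -0.5, "rz": 0, "dx": 0.03, "dy": -0.012, "dz": -0.008, "gripper": 1}, {"rx": 0, "ry": 0, "rz": 0, "dx": 0.03, "dy": -0.006, "dz": -0.004, "gripper": 1}, {"rx": 0, "ry": 0, "rz": 0, "dx": 0.02, "dy": 0, "dz": 0, "gripper": 1}, {"rx": 0, "ry": 0, "rz": 0, "dx": 0.015, "dy": 0, "dz": 0, "gripper": 1}, {"rx": 0, "ry": 0, "rz": 0, "dx": 0, "dy": 0, "dz": 0, "gripper": 1}]}}

```text
t: 3.18
position: [0.6719, 0.1619, 0.0613]
tcp_rot: [2.202, 0.041, -2.204]
wrist_force: [-0.3, -0.5, -0.2]
width: -0.001
```

```bash
python3 - <<'E'
from h import *
to(w(.052,.135,.049))
for n in ["scene","top"]:
    f=imaging.grab_frame(n); save(f,n+"1")
    a=cv2.imread(f"pics/{n}1.png"); a=a[120:270,230:430] if n=="top" else a[150:300,250:450]
    cv2.imwrite(f"pics/{n}1z.png",cv2.resize(a,None,fx=4,fy=4,interpolation=cv2.INTER_CUBIC))
f=imaging.grab_frame("wrist"); save(f,"wrist1")
E
```

```text
t 3.18 rack [0.0546 0.1449 0.0613] F [-0.3054 -0.4635 -0.1932] w -0.001
R [[-0.0008  0.0371 -0.9993]
 [-0.0001 -0.9993 -0.0371]
 [-1.      0.0001  0.0008]]
d tool [0.0123 0.0099 0.0026] turn [ 0.4777  0.0459 -0.0059] d in G [0.0123 0.0099 0.0026]
```

View pics/scene1z.png

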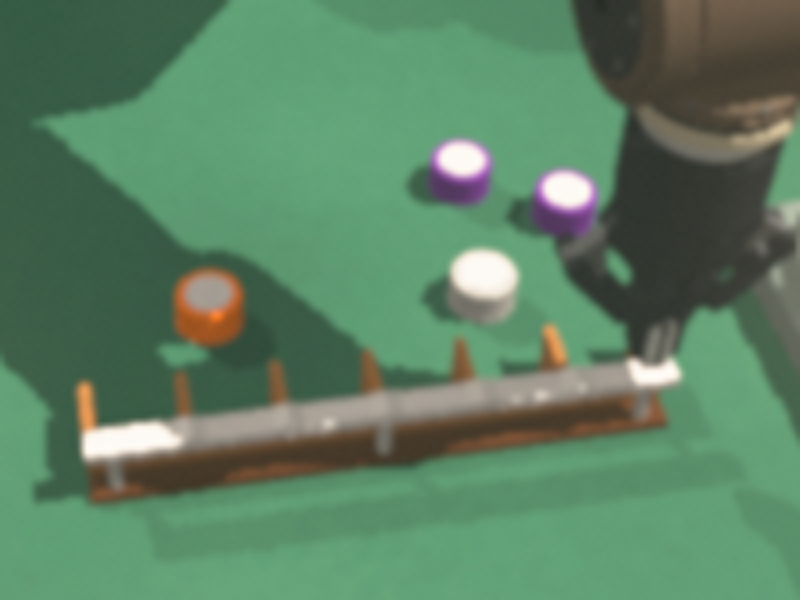

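View pics/wrist1.png

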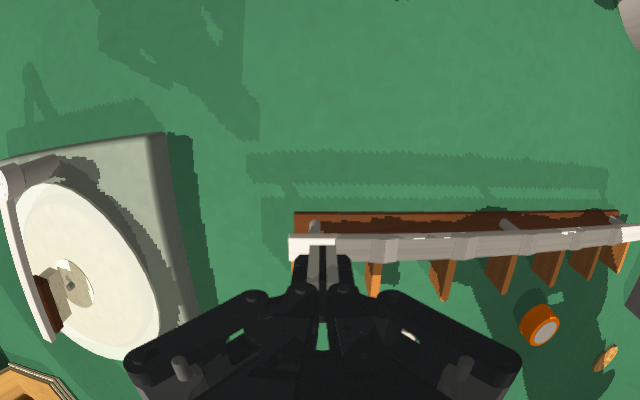

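The scene picture shows the shut fingertips (655,350 in the zoom) just above the +y end of the rail, slightly outboard of the middle of gap 1. I'll correct that and then descend slowly.

Request:
{"method": "apply_moves", "body": {"targets": [{"rx": 0.45, "ry": 0, "rz": 0, "dx": 0.003, "dy": 0.009, "dz": 0.0025, "gripper": 1}, {"rx": 0, "ry": 0, "rz": 0, "dx": 0.002, "dy": 0, "dz": 0, "gripper": 1}, {"rx": 0, "ry": 0, "rz": 0, "dx": 0, "dy": 0, "dz": 0, "gripper": 1}]}}

```text
t: 3.58
position: [0.673, 0.1511, 0.0648]
tcp_rot: [2.221, 0.031, -2.196]
wrist_force: [0.0, 0.1, 0.3]
width: 0.003
```

```bash
python3 - <<'E'
from h import *
to(w(.052,.135,.042))
E
```

```text
t 3.58 rack [0.0554 0.134  0.0648] F [0.017  0.0694 0.3308] w 0.003
R [[ 0.0111  0.0268 -0.9996]
 [ 0.0014 -0.9996 -0.0268]
 [-0.9999 -0.0011 -0.0112]]
d tool [ 0.0227 -0.001   0.0036] turn [-0.1142 -0.6408  0.0618] d in G [ 0.0228 -0.001   0.0034]
```

Request:
{"method": "apply_moves", "body": {"targets": [{"rx": 0, "ry": 0, "rz": 0, "dx": 0, "dy": 0, "dz": 0, "gripper": 1}]}}

```text
t: 3.67
position: [0.6733, 0.1505, 0.0657]
tcp_rot: [2.223, 0.03, -2.195]
wrist_force: [0.3, 0.4, -0.4]
width: -0.001
```

Request:
{"method": "apply_moves", "body": {"targets": [{"rx": 0, "ry": 0, "rz": 0, "dx": 0, "dy": 0, "dz": 0, "gripper": 1}]}}

```text
t: 3.75
position: [0.6736, 0.1503, 0.0664]
tcp_rot: [2.224, 0.03, -2.194]
wrist_force: [-0.2, -0.5, -0.7]
width: -0.001
```

Request:
{"method": "apply_moves", "body": {"targets": [{"rx": 0, "ry": 0, "rz": 0, "dx": 0, "dy": 0, "dz": 0, "gripper": 1}]}}

```text
t: 3.83
position: [0.6738, 0.1501, 0.0669]
tcp_rot: [2.225, 0.03, -2.194]
wrist_force: [0.4, -0.8, 0.0]
width: -0.002
```

Request:
{"method": "apply_moves", "body": {"targets": [{"rx": 0, "ry": 0, "rz": 0, "dx": 0.005, "dy": 0, "dz": 0.003, "gripper": 1}]}}

```text
t: 3.92
position: [0.6717, 0.1501, 0.0629]
tcp_rot: [2.228, 0.03, -2.191]
wrist_force: [0.1, -0.0, -0.2]
width: 0.001
```

Request:
{"method": "apply_moves", "body": {"targets": [{"rx": 0, "ry": 0, "rz": 0, "dx": 0, "dy": 0, "dz": 0, "gripper": 1}]}}

```text
t: 4.0
position: [0.6708, 0.1501, 0.062]
tcp_rot: [2.226, 0.03, -2.193]
wrist_force: [0.8, -0.4, -0.2]
width: 0.004
```

```bash
python3 - <<'E'
from h import *
for i in range(3):
    f=imaging.grab_frame("top"); o,p,R=st(); print(o["t"],p,o["wrist_force"])
to(w(.052,.135,.048))
E
```

```text
4.05 [0.6713 0.1502 0.0626] [0.1184 0.0859 0.9709]
4.1 [0.6715 0.1502 0.0628] [ 0.0234 -0.1298  0.2261]
4.15 [0.6716 0.1502 0.0628] [ 0.1427  0.2011 -0.6873]
t 4.15 rack [0.054  0.1332 0.0628] F [ 0.1427  0.2011 -0.6873] w -0.003
R [[ 0.0163  0.0254 -0.9995]
 [ 0.002  -0.9997 -0.0254]
 [-0.9999 -0.0016 -0.0164]]
d tool [ 0.0148 -0.0018  0.0022] turn [-0.1933 -0.9371  0.0878] d in G [ 0.0148 -0.0018  0.002 ]
```

Request:
{"method": "apply_moves", "body": {"targets": [{"rx": -0.2, "ry": -0.9, "rz": 0, "dx": 0.004, "dy": -0.0015, "dz": 0.002, "gripper": 1}, {"rx": 0, "ry": 0, "rz": 0, "dx": 0.004, "dy": 0, "dz": 0, "gripper": 1}]}}

```text
t: 4.32
position: [0.6699, 0.1519, 0.0552]
tcp_rot: [2.208, 0.034, -2.207]
wrist_force: [-0.2, 0.0, 0.5]
width: -0.0
```

```bash
python3 - <<'E'
from h import *
for i in range(3):
    f=imaging.grab_frame("top"); o,p,R=st(); print(o["t"],p,o["wrist_force"])
to(w(.052,.135,.048))
E
```

```text
4.3667 [0.6696 0.1518 0.0542] [ 0.3322 -0.4054 -0.5633]
4.4167 [0.6696 0.1517 0.0545] [-0.3517  0.2019 -0.261 ]
4.4667 [0.6697 0.1517 0.0548] [-0.3839  0.4977  0.0407]
t 4.47 rack [0.0521 0.1347 0.0548] F [-0.3839  0.4977  0.0407] w -0.001
R [[ 0.0006  0.029  -0.9996]
 [ 0.0015 -0.9996 -0.029 ]
 [-1.     -0.0015 -0.0007]]
d tool [ 0.0068 -0.0003  0.0001] turn [ 0.0141 -0.0382  0.0872] d in G [ 0.0068 -0.0003  0.0001]
```

Request:
{"method": "apply_moves", "body": {"targets": [{"rx": 0, "ry": 0, "rz": 0, "dx": 0.004, "dy": 0, "dz": 0, "gripper": 1}, {"rx": 0, "ry": 0, "rz": 0, "dx": 0.004, "dy": 0, "dz": 0, "gripper": 1}, {"rx": 0, "ry": 0, "rz": 0, "dx": 0.003, "dy": 0, "dz": 0, "gripper": 1}]}}

```text
t: 4.72
position: [0.6701, 0.1518, 0.0435]
tcp_rot: [2.21, 0.034, -2.205]
wrist_force: [0.1, -0.5, 0.5]
width: 0.002
```

```bash
python3 - <<'E'
from h import *
F=[]
for i in range(6):
    f=imaging.grab_frame("top" if i<5 else "scene"); o,p,R=st(); F.append(o["wrist_force"]); print(o["t"],p)
print(np.mean(F,0))
save(f,"scene2"); a=cv2.imread("pics/scene2.png")[190:290,330:450];cv2.imwrite("pics/scene2z.png",cv2.resize(a,None,fx=6,fy=6,interpolation=cv2.INTER_CUBIC))
to(w(.052,.135,.042))
E
```

```text
4.7667 [0.67   0.1518 0.043 ]
4.8167 [0.67   0.1517 0.0433]
4.8667 [0.67   0.1517 0.0436]
4.9167 [0.67   0.1518 0.0439]
4.9667 [0.6701 0.1518 0.044 ]
5.0167 [0.6701 0.1518 0.0441]
[-0.7344 -0.3754  0.971 ]
t 5.02 rack [0.0525 0.1348 0.0441] F [-0.6647 -0.4123  0.9988] w 0.003
R [[ 0.0018  0.0291 -0.9996]
 [ 0.0017 -0.9996 -0.0291]
 [-1.     -0.0016 -0.0019]]
d tool [ 0.0021 -0.0002  0.0005] turn [ 0.0172 -0.1062  0.0933] d in G [ 0.0021 -0.0002  0.0005]
```

View pics/scene2z.png

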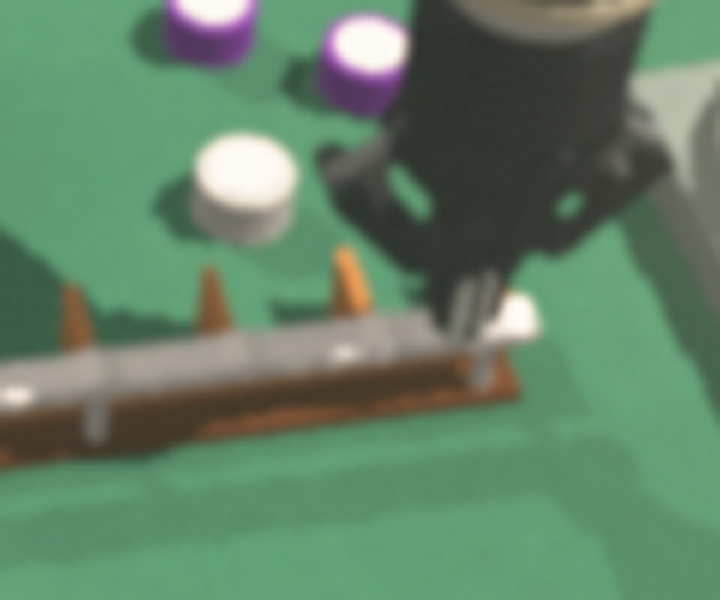

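Request:
{"method": "apply_moves", "body": {"targets": [{"rx": 0, "ry": 0, "rz": 0, "dx": 0.003, "dy": 0, "dz": 0.0003, "gripper": 1}, {"rx": 0, "ry": 0, "rz": 0, "dx": 0.001, "dy": 0, "dz": 0, "gripper": 1}]}}

```text
t: 5.18
position: [0.6702, 0.1518, 0.0406]
tcp_rot: [2.211, 0.034, -2.204]
wrist_force: [-1.0, -0.0, 2.0]
width: -0.002
```

Request:
{"method": "apply_moves", "body": {"targets": [{"rx": 0, "ry": 0, "rz": 0, "dx": 0.001, "dy": 0.004, "dz": 0, "gripper": 1}, {"rx": 0, "ry": 0, "rz": 0, "dx": 0.0008, "dy": 0.006, "dz": 0, "gripper": 1}]}}

```text
t: 5.35
position: [0.6707, 0.1426, 0.039]
tcp_rot: [2.212, 0.036, -2.203]
wrist_force: [0.3, 2.1, 2.9]
width: 0.001
```

```bash
python3 - <<'E'
from h import *
to(w(.052,.027,.0415))
E
```

```text
t 5.35 rack [0.0528 0.1256 0.039 ] F [0.2934 2.1361 2.9245] w 0.001
R [[ 0.0043  0.0301 -0.9995]
 [ 0.0025 -0.9995 -0.0301]
 [-1.     -0.0024 -0.0044]]
d tool [-0.0028  0.0986  0.0009] turn [ 0.0744 -0.2521  0.1382] d in G [-0.0025  0.0986  0.0008]
```

Request:
{"method": "apply_moves", "body": {"targets": [{"rx": 0, "ry": -0.2, "rz": 0.1, "dx": -0.0015, "dy": 0.001, "dz": 0.0008, "gripper": 1}]}}

```text
t: 5.43
position: [0.67, 0.1407, 0.0403]
tcp_rot: [2.208, 0.034, -2.206]
wrist_force: [0.9, 1.2, 2.5]
width: 0.001
```

Request:
{"method": "apply_moves", "body": {"targets": [{"rx": 0, "ry": 0, "rz": 0, "dx": 0, "dy": 0.002, "dz": 0, "gripper": 1}]}}

```text
t: 5.52
position: [0.6703, 0.1385, 0.0407]
tcp_rot: [2.209, 0.033, -2.206]
wrist_force: [0.6, 3.4, 1.9]
width: -0.001
```

Request:
{"method": "apply_moves", "body": {"targets": [{"rx": 0, "ry": 0, "rz": 0, "dx": -0.0005, "dy": 0.004, "dz": 0, "gripper": 1}, {"rx": 0, "ry": 0, "rz": 0, "dx": 0, "dy": 0.006, "dz": 0, "gripper": 1}]}}

```text
t: 5.68
position: [0.6706, 0.1285, 0.0415]
tcp_rot: [2.209, 0.034, -2.205]
wrist_force: [-0.7, 1.9, 2.5]
width: -0.004
```

Request:
{"method": "apply_moves", "body": {"targets": [{"rx": 0, "ry": 0, "rz": 0, "dx": 0.0003, "dy": 0.007, "dz": 0, "gripper": 1}, {"rx": 0, "ry": 0, "rz": 0, "dx": 0.0003, "dy": 0.007, "dz": 0, "gripper": 1}]}}

```text
t: 5.85
position: [0.6711, 0.1134, 0.0411]
tcp_rot: [2.209, 0.035, -2.205]
wrist_force: [0.2, 1.8, 2.5]
width: -0.0
```

```bash
python3 - <<'E'
from h import *
to(w(.052,.027,.0415))
E
```

```text
t 5.85 rack [0.0524 0.0965 0.0411] F [0.2136 1.842  2.5478] w -0.0
R [[ 0.002   0.0303 -0.9995]
 [ 0.0013 -0.9995 -0.0303]
 [-1.     -0.0013 -0.0021]]
d tool [-0.0005  0.0695  0.0005] turn [ 0.0887 -0.1182  0.0726] d in G [-0.0004  0.0695  0.0004]
```

Request:
{"method": "apply_moves", "body": {"targets": [{"rx": 0, "ry": 0, "rz": 0, "dx": -0.0002, "dy": 0.007, "dz": 0, "gripper": 1}, {"rx": 0, "ry": 0, "rz": 0, "dx": 0, "dy": 0.007, "dz": 0, "gripper": 1}, {"rx": 0, "ry": 0, "rz": 0, "dx": 0, "dy": 0.007, "dz": 0, "gripper": 1}]}}

```text
t: 6.1
position: [0.6716, 0.0892, 0.041]
tcp_rot: [2.209, 0.034, -2.205]
wrist_force: [-1.1, 1.7, 2.3]
width: 0.004
```

Request:
{"method": "apply_moves", "body": {"targets": [{"rx": 0, "ry": 0, "rz": 0, "dx": 0.0003, "dy": 0.007, "dz": 0, "gripper": 1}, {"rx": 0, "ry": 0, "rz": 0, "dx": 0.0003, "dy": 0.007, "dz": 0, "gripper": 1}]}}

```text
t: 6.27
position: [0.672, 0.0735, 0.0404]
tcp_rot: [2.209, 0.033, -2.206]
wrist_force: [-1.0, 2.3, 3.0]
width: 0.002
```

```bash
python3 - <<'E'
from h import *
to(w(.052,.027,.0415))
E
```

```text
t 6.27 rack [0.0522 0.0565 0.0404] F [-1.0373  2.3165  2.9667] w 0.002
R [[ 0.0014  0.0291 -0.9996]
 [ 0.0012 -0.9996 -0.0291]
 [-1.     -0.0012 -0.0015]]
d tool [-0.0011  0.0295  0.0002] turn [ 0.0187 -0.0848  0.0667] d in G [-0.0011  0.0295  0.0002]
```

Request:
{"method": "apply_moves", "body": {"targets": [{"rx": 0, "ry": 0, "rz": 0, "dx": -0.0007, "dy": 0.007, "dz": 0, "gripper": 1}, {"rx": 0, "ry": 0, "rz": 0, "dx": -0.0003, "dy": 0.007, "dz": 0, "gripper": 1}]}}

```text
t: 6.43
position: [0.6724, 0.0578, 0.0414]
tcp_rot: [2.209, 0.033, -2.206]
wrist_force: [0.3, 1.5, 2.7]
width: -0.0
```

Request:
{"method": "apply_moves", "body": {"targets": [{"rx": 0, "ry": 0, "rz": 0, "dx": 0, "dy": 0.006, "dz": 0, "gripper": 1}, {"rx": 0, "ry": 0, "rz": 0, "dx": 0, "dy": 0.004, "dz": 0, "gripper": 1}]}}

```text
t: 6.6
position: [0.6727, 0.0457, 0.0414]
tcp_rot: [2.209, 0.032, -2.206]
wrist_force: [0.8, 0.3, 1.4]
width: -0.003
```

```bash
python3 - <<'E'
from h import *
to(w(.052,.027,.0415))
E
```

```text
t 6.6 rack [0.0521 0.0288 0.0414] F [0.8003 0.3262 1.3775] w -0.003
R [[ 0.0011  0.0284 -0.9996]
 [ 0.0009 -0.9996 -0.0284]
 [-1.     -0.0009 -0.0012]]
d tool [-0.0001  0.0018  0.0001] turn [-0.0213 -0.0664  0.0495] d in G [-0.0001  0.0018  0.0001]
```

Request:
{"method": "apply_moves", "body": {"targets": [{"rx": 0, "ry": 0, "rz": 0, "dx": 0.0003, "dy": 0.0005, "dz": 0, "gripper": 1}, {"rx": 0, "ry": 0, "rz": 0, "dx": 0.0004, "dy": 0, "dz": 0, "gripper": 1}, {"rx": 0, "ry": 0, "rz": 0, "dx": 0.0004, "dy": 0, "dz": 0, "gripper": 1}]}}

```text
t: 6.85
position: [0.6728, 0.0439, 0.0402]
tcp_rot: [2.209, 0.031, -2.207]
wrist_force: [0.2, 1.6, 3.1]
width: -0.002
```

```bash
python3 - <<'E'
from h import *
F=[]
for i in range(6):
    f=imaging.grab_frame("wrist" if i<5 else "scene"); o,p,R=st(); F.append(o["wrist_force"]); print(o["t"],p)
    if i==4: save(f,"wrist3")
print(np.mean(F,0))
save(f,"scene3"); a=cv2.imread("pics/scene3.png")[170:290,260:430];cv2.imwrite("pics/scene3z.png",cv2.resize(a,None,fx=4.6,fy=4.6,interpolation=cv2.INTER_CUBIC))
to(w(.052,.027,.0415))
E
```

```text
6.9 [0.6728 0.0439 0.0402]
6.95 [0.6728 0.0439 0.0402]
7.0 [0.6728 0.0439 0.0402]
7.05 [0.6728 0.0439 0.0402]
7.1 [0.6728 0.0439 0.0403]
7.15 [0.6728 0.0439 0.0403]
[ 0.1963 -1.5986  2.2873]
t 7.15 rack [0.052  0.0269 0.0403] F [ 0.4187 -1.8111  2.557 ] w 0.003
R [[ 0.0011  0.0275 -0.9996]
 [ 0.0006 -0.9996 -0.0275]
 [-1.     -0.0005 -0.0011]]
d tool [-0.0012 -0.0001  0.    ] turn [-0.072  -0.0638  0.0306] d in G [-0.0012 -0.0001  0.    ]
```

View pics/scene3z.png

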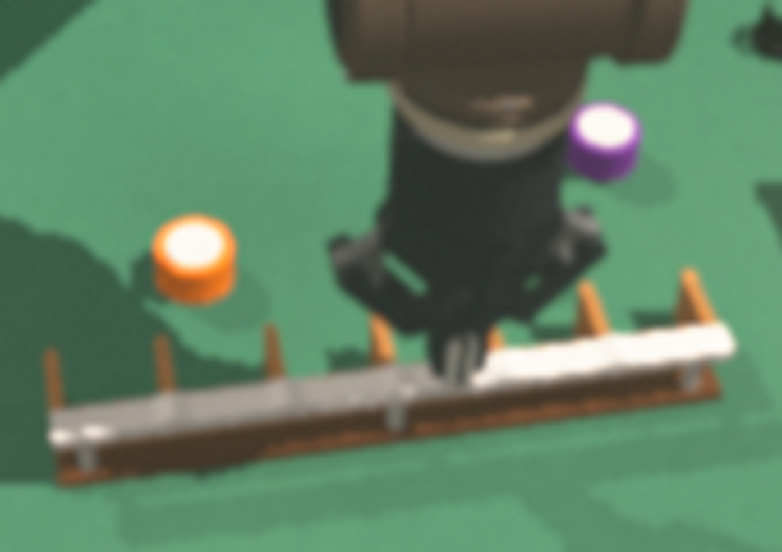

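View pics/wrist3.png

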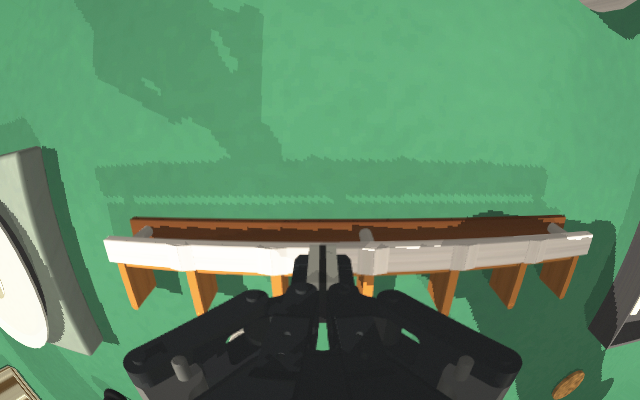

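The fingertips rest on the flat behind gap 3, between the second and third ridges, with the rail down about 4.7 mm (the ~2.3 N reading agrees). Next I'll lift off and go to the cap.

Request:
{"method": "apply_moves", "body": {"targets": [{"rx": 0, "ry": 0, "rz": 0, "dx": -0.015, "dy": 0, "dz": 0, "gripper": 1}, {"rx": 0, "ry": 0, "rz": 0, "dx": -0.03, "dy": 0, "dz": 0, "gripper": 1}, {"rx": 0, "ry": 0, "rz": 0, "dx": -0.01, "dy": -0.018, "dz": 0.035, "gripper": -0.27}, {"rx": 0, "ry": 0, "rz": 0, "dx": 0, "dy": -0.018, "dz": 0.034, "gripper": -0.27}, {"rx": 0, "ry": 0, "rz": 0, "dx": 0, "dy": -0.01, "dz": 0.02, "gripper": -0.27}]}}

```text
t: 7.57
position: [0.5822, 0.0871, 0.095]
tcp_rot: [2.21, 0.028, -2.209]
wrist_force: [1.0, 0.8, 1.0]
width: 0.419
```

```bash
python3 - <<'E'
from h import *
c=[.5645,.0972,.06]
print("cap",rk(c)); to(np.array(c))
E
```

```text
cap [-0.0546  0.0833  0.06  ]
t 7.57 rack [-0.0372  0.0727  0.095 ] F [0.9645 0.8132 0.9544] w 0.419
R [[ 0.0006  0.0246 -0.9997]
 [ 0.0011 -0.9997 -0.0246]
 [-1.     -0.0011 -0.0006]]
d tool [ 0.035  -0.0104  0.0175] turn [-0.2427 -0.0351  0.0619] d in G [ 0.035  -0.0106  0.0174]
```

Request:
{"method": "apply_moves", "body": {"targets": [{"rx": -0.2, "ry": 0, "rz": 0, "dx": 0.01, "dy": -0.006, "dz": 0.007, "gripper": -0.27}, {"rx": 0, "ry": 0, "rz": 0, "dx": 0.01, "dy": -0.001, "dz": 0, "gripper": -0.27}, {"rx": 0, "ry": 0, "rz": 0, "dx": 0.003, "dy": 0, "dz": 0, "gripper": -0.27}, {"rx": 0, "ry": 0, "rz": 0, "dx": 0, "dy": 0, "dz": 0, "gripper": -0.27}]}}

```text
t: 7.9
position: [0.571, 0.0968, 0.0719]
tcp_rot: [2.206, 0.036, -2.207]
wrist_force: [0.3, 0.7, -0.3]
width: 0.635
```

```bash
python3 - <<'E'
from h import *
for n in ["wrist","scene"]:
    f=imaging.grab_frame(n); save(f,n+"4")
a=cv2.imread("pics/scene4.png")[140:270,280:450];cv2.imwrite("pics/scene4z.png",cv2.resize(a,None,fx=4.6,fy=4.6,interpolation=cv2.INTER_CUBIC))
to(np.array([.5645,.0972,.004]))
E
```

```text
t 8.0 rack [-0.0477  0.0824  0.0723] F [-0.6407  0.1304  0.3149] w 0.636
R [[-0.      0.0309 -0.9995]
 [ 0.0014 -0.9995 -0.0309]
 [-1.     -0.0014 -0.    ]]
d tool [ 0.0683 -0.0008  0.007 ] turn [ 0.1189 -0.0002  0.0821] d in G [ 0.0683 -0.0009  0.007 ]
```

View pics/scene4z.png

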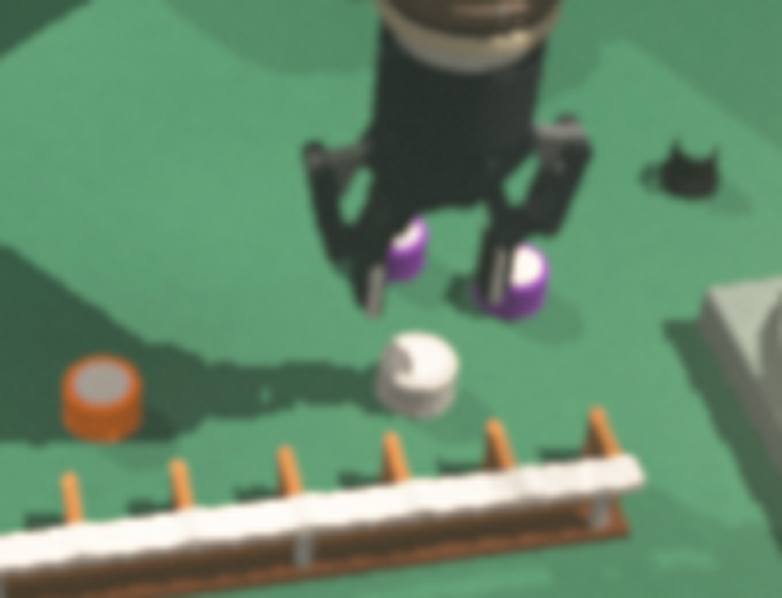

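View pics/wrist4.png

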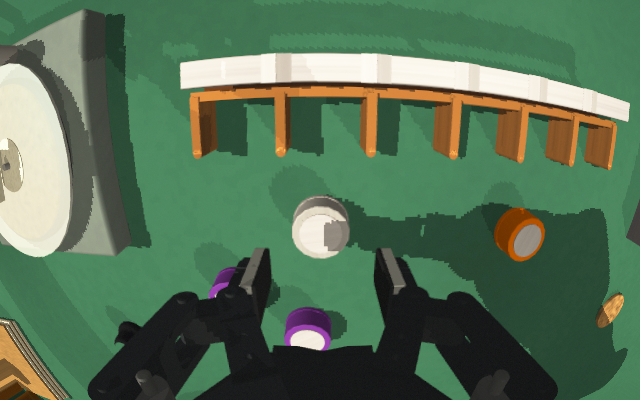

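Request:
{"method": "apply_moves", "body": {"targets": [{"rx": 0, "ry": 0, "rz": 0, "dx": 0.01, "dy": -0.001, "dz": 0.007, "gripper": -0.27}, {"rx": 0, "ry": 0, "rz": 0, "dx": 0.015, "dy": 0, "dz": 0, "gripper": -0.27}, {"rx": 0, "ry": 0, "rz": 0, "dx": 0.015, "dy": 0, "dz": 0, "gripper": -0.27}, {"rx": 0, "ry": 0, "rz": 0, "dx": 0.005, "dy": 0, "dz": 0, "gripper": -0.27}, {"rx": 0, "ry": 0, "rz": 0, "dx": 0, "dy": 0, "dz": 0, "gripper": -0.27}]}}

```text
t: 8.42
position: [0.5687, 0.0953, 0.0266]
tcp_rot: [2.213, 0.032, -2.203]
wrist_force: [0.4, 0.6, 0.8]
width: 0.633
```

```bash
python3 - <<'E'
from h import *
to(np.array([.5645,.0972,.004]))
E
```

```text
t 8.42 rack [-0.0505  0.0813  0.0266] F [0.3736 0.5693 0.8482] w 0.633
R [[ 0.0043  0.0277 -0.9996]
 [ 0.0016 -0.9996 -0.0277]
 [-1.     -0.0014 -0.0044]]
d tool [ 0.0225 -0.002   0.0043] turn [-0.0633 -0.2507  0.0825] d in G [ 0.0226 -0.002   0.0042]
```

Request:
{"method": "apply_moves", "body": {"targets": [{"rx": 0, "ry": -0.25, "rz": 0.1, "dx": 0.008, "dy": -0.002, "dz": 0.004, "gripper": -0.27}, {"rx": 0, "ry": 0, "rz": 0, "dx": 0.007, "dy": 0, "dz": 0, "gripper": -0.27}, {"rx": 0, "ry": 0, "rz": 0, "dx": 0.003, "dy": 0, "dz": 0, "gripper": -0.27}]}}

```text
t: 8.67
position: [0.5659, 0.0968, 0.0087]
tcp_rot: [2.21, 0.029, -2.206]
wrist_force: [-0.3, 0.0, -0.1]
width: 0.632
```

```bash
python3 - <<'E'
from h import *
for n in ["wrist","scene"]:
    f=imaging.grab_frame(n); save(f,n+"5")
a=cv2.imread("pics/scene5.png")[140:270,280:450];cv2.imwrite("pics/scene5z.png",cv2.resize(a,None,fx=4.6,fy=4.6,interpolation=cv2.INTER_CUBIC))
to(np.array([.5645,.0972,.004]))
E
```

```text
t 8.77 rack [-0.0534  0.0829  0.0088] F [ 0.5673  0.1332 -0.1945] w 0.636
R [[ 0.0015  0.0267 -0.9996]
 [-0.0004 -0.9996 -0.0267]
 [-1.      0.0004 -0.0015]]
d tool [ 0.0048 -0.0004  0.0012] turn [-0.1178 -0.0849 -0.024 ] d in G [ 0.0048 -0.0004  0.0012]
```

View pics/scene5z.png

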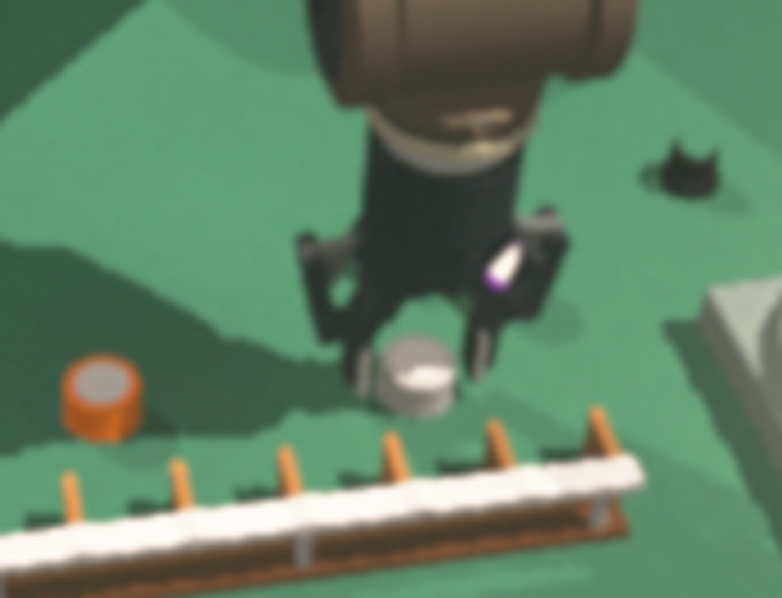

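View pics/wrist5.png

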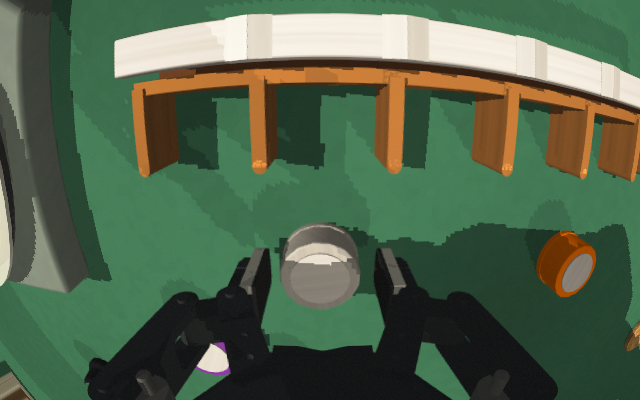

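Request:
{"method": "apply_moves", "body": {"targets": [{"rx": -0.1, "ry": 0, "rz": 0, "dx": 0.004, "dy": 0, "dz": 0.001, "gripper": -0.27}, {"rx": 0, "ry": 0, "rz": 0, "dx": 0.001, "dy": 0.003, "dz": 0, "gripper": -0.27}, {"rx": 0, "ry": 0, "rz": 0, "dx": 0.0005, "dy": 0.004, "dz": 0, "gripper": -0.27}, {"rx": 0, "ry": 0, "rz": 0, "dx": 0.0005, "dy": 0.005, "dz": 0, "gripper": -0.27}, {"rx": 0, "ry": 0, "rz": 0, "dx": 0.0005, "dy": 0.006, "dz": 0, "gripper": -0.27}]}}

```text
t: 9.18
position: [0.5658, 0.0785, 0.0029]
tcp_rot: [2.21, 0.033, -2.202]
wrist_force: [-0.3, 0.5, 0.4]
width: 0.638
```

```bash
python3 - <<'E'
from h import *
to(w(-.0546,.020,.004))
E
```

```text
t 9.18 rack [-0.0539  0.0646  0.0029] F [-0.2738  0.4947  0.3644] w 0.638
R [[ 0.0035  0.0302 -0.9995]
 [-0.0001 -0.9995 -0.0302]
 [-1.      0.0002 -0.0035]]
d tool [-0.0011  0.0446  0.0008] turn [ 0.0824 -0.1989 -0.0126] d in G [-0.0011  0.0446  0.0007]
```

Request:
{"method": "apply_moves", "body": {"targets": [{"rx": 0, "ry": -0.1, "rz": 0, "dx": -0.0005, "dy": 0.006, "dz": 0.0005, "gripper": -0.27}, {"rx": 0, "ry": 0, "rz": 0, "dx": 0, "dy": 0.006, "dz": 0, "gripper": -0.27}, {"rx": 0, "ry": 0, "rz": 0, "dx": 0, "dy": 0.006, "dz": 0, "gripper": -0.27}, {"rx": 0, "ry": 0, "rz": 0, "dx": 0, "dy": 0.006, "dz": 0, "gripper": -0.27}]}}

```text
t: 9.52
position: [0.5662, 0.0512, 0.0037]
tcp_rot: [2.209, 0.032, -2.204]
wrist_force: [-0.2, 0.0, 0.2]
width: 0.637
```

```bash
python3 - <<'E'
from h import *
for n in ["wrist","scene"]:
    f=imaging.grab_frame(n); save(f,n+"6")
a=cv2.imread("pics/scene6.png")[140:270,280:450];cv2.imwrite("pics/scene6z.png",cv2.resize(a,None,fx=4.6,fy=4.6,interpolation=cv2.INTER_CUBIC))
to(w(-.0546,.020,.004))
E
```

```text
t 9.62 rack [-0.0543  0.0369  0.0037] F [-0.1386  1.0995 -0.8477] w 0.634
R [[ 0.002   0.0285 -0.9996]
 [-0.0003 -0.9996 -0.0286]
 [-1.      0.0004 -0.002 ]]
d tool [-0.0003  0.0169  0.0003] turn [-0.014  -0.1147 -0.0208] d in G [-0.0003  0.0169  0.0003]
```

View pics/scene6z.png

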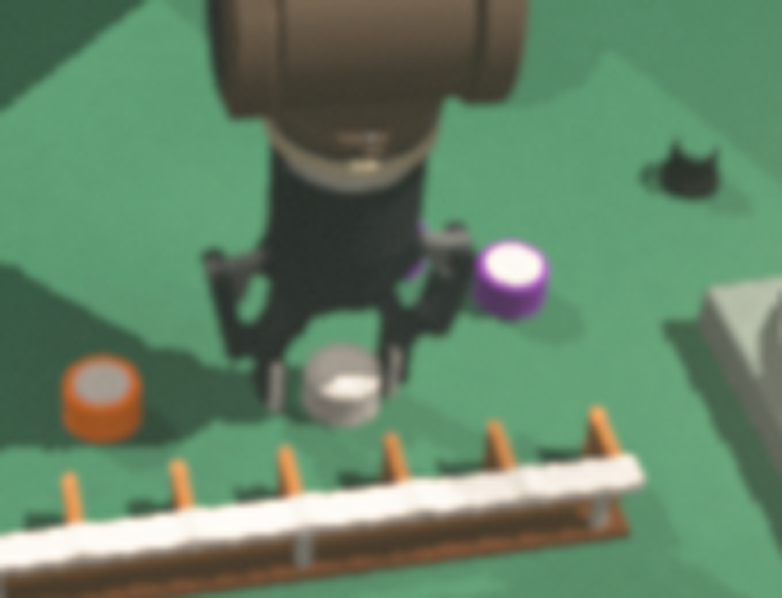

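View pics/wrist6.png

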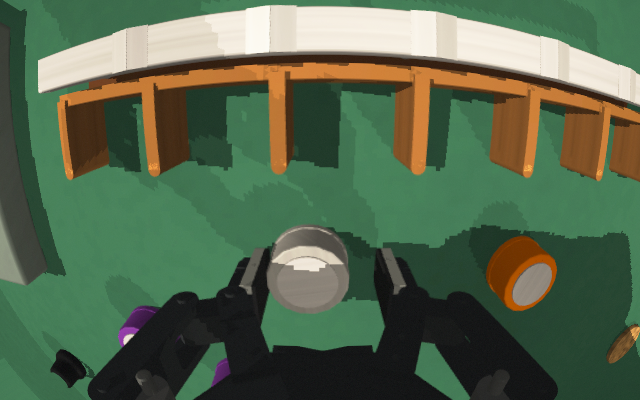

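The left finger (265,270 in the wrist view) is carrying the cap sideways and it is staying upright. I'll finish the traverse to gap 3.

Request:
{"method": "apply_moves", "body": {"targets": [{"rx": 0, "ry": 0, "rz": 0, "dx": 0, "dy": 0.005, "dz": 0, "gripper": -0.27}, {"rx": 0, "ry": 0, "rz": 0, "dx": 0, "dy": 0.005, "dz": 0, "gripper": -0.27}, {"rx": 0, "ry": 0, "rz": 0, "dx": 0, "dy": 0.003, "dz": 0, "gripper": -0.27}, {"rx": 0, "ry": 0, "rz": 0, "dx": 0, "dy": 0.0015, "dz": 0, "gripper": -0.27}]}}

```text
t: 9.95
position: [0.5667, 0.0352, 0.0037]
tcp_rot: [2.209, 0.031, -2.205]
wrist_force: [0.1, 0.1, 0.0]
width: 0.635
```

```bash
python3 - <<'E'
from h import *
for n in ["wrist","scene"]:
    f=imaging.grab_frame(n); save(f,n+"7")
a=cv2.imread("pics/scene7.png")[140:270,280:450];cv2.imwrite("pics/scene7z.png",cv2.resize(a,None,fx=4.6,fy=4.6,interpolation=cv2.INTER_CUBIC))
print([ (rk(d["point"]),d["p"]) for d in models.recognise(f,"cap_center")])
to(w(-.0546,.020,.004))
E
```

```text
[(array([-0.0436,  0.0254,  0.0255]), 0.8), (array([-0.1082,  0.1496,  0.0249]), 0.79), (array([-0.1637,  0.0991,  0.0219]), 0.6), (array([-0.0616, -0.0829,  0.0251]), 0.48)]
t 10.1 rack [-0.0543  0.0216  0.0037] F [ 0.2565 -0.5958 -0.5028] w 0.634
R [[ 0.002   0.0288 -0.9996]
 [-0.0002 -0.9996 -0.0288]
 [-1.      0.0003 -0.002 ]]
d tool [-0.0003  0.0016  0.0003] turn [-0.0017 -0.1167 -0.0176] d in G [-0.0003  0.0016  0.0003]
```

View pics/wrist7.png

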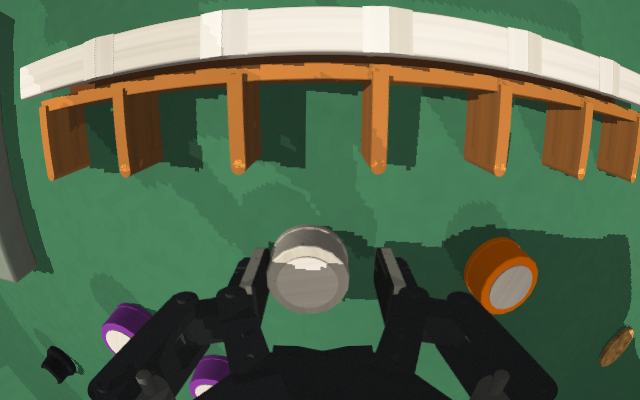

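Request:
{"method": "apply_moves", "body": {"targets": [{"rx": 0, "ry": -0.1, "rz": 0, "dx": 0, "dy": -0.005, "dz": 0, "gripper": -0.27}, {"rx": 0, "ry": 0, "rz": 0, "dx": 0, "dy": -0.001, "dz": 0.008, "gripper": -0.27}, {"rx": 0, "ry": 0, "rz": 0, "dx": 0, "dy": 0, "dz": 0.014, "gripper": -0.27}, {"rx": 0, "ry": 0, "rz": 0, "dx": 0, "dy": 0, "dz": 0.012, "gripper": -0.27}, {"rx": 0, "ry": 0, "rz": 0, "dx": 0, "dy": 0, "dz": 0.004, "gripper": -0.27}]}}

```text
t: 10.52
position: [0.5263, 0.0424, 0.0035]
tcp_rot: [2.207, 0.033, -2.205]
wrist_force: [0.1, -0.2, 0.3]
width: 0.634
```

```bash
python3 - <<'E'
from h import *
to(w(-.098,.027,.004))
E
```

```text
t 10.52 rack [-0.0945  0.0296  0.0035] F [ 0.055  -0.2362  0.3393] w 0.634
R [[ 0.0006  0.0303 -0.9995]
 [-0.0003 -0.9995 -0.0303]
 [-1.      0.0003 -0.0006]]
d tool [-0.0005  0.0026  0.0035] turn [ 0.0851 -0.0327 -0.0168] d in G [-0.0005  0.0026  0.0035]
```

Request:
{"method": "apply_moves", "body": {"targets": [{"rx": 0, "ry": 0, "rz": 0, "dx": -0.001, "dy": 0.0026, "dz": 0.003, "gripper": 0.67}, {"rx": 0, "ry": 0, "rz": 0, "dx": 0, "dy": 0, "dz": 0, "gripper": 0.67}, {"rx": 0, "ry": 0, "rz": 0, "dx": 0, "dy": 0, "dz": 0, "gripper": 0.67}, {"rx": 0, "ry": 0, "rz": 0, "dx": 0, "dy": 0, "dz": 0, "gripper": 0.67}, {"rx": 0, "ry": 0, "rz": 0, "dx": 0, "dy": 0, "dz": 0, "gripper": 0.67}]}}

```text
t: 10.93
position: [0.5232, 0.0401, 0.005]
tcp_rot: [2.207, 0.034, -2.204]
wrist_force: [0.6, -0.1, 0.0]
width: 0.163
```

```bash
python3 - <<'E'
from h import *
for n in ["top","scene","wrist"]:
    f=imaging.grab_frame(n); save(f,n+"8")
    if n!="wrist": print([ (rk(d["point"]),d["p"]) for d in models.recognise(f,"cap_center")])
a=cv2.imread("pics/top8.png")[130:250,240:400];cv2.imwrite("pics/top8z.png",cv2.resize(a,None,fx=5,fy=5,interpolation=cv2.INTER_CUBIC))
to(w(-.094,.027,.005))
E
```

```text
[(array([-0.0656, -0.0819,  0.021 ]), 0.65)]
[(array([-0.043 ,  0.0231,  0.0274]), 0.64), (array([-0.1466,  0.0973,  0.0109]), 0.59), (array([-0.0576, -0.0801,  0.0239]), 0.56), (array([-0.1096,  0.1487,  0.0273]), 0.49)]
t 11.18 rack [-0.098   0.0274  0.0049] F [ 0.7904 -0.3178  0.3889] w 0.165
R [[ 0.0008  0.0312 -0.9995]
 [-0.0003 -0.9995 -0.0312]
 [-1.      0.0003 -0.0008]]
d tool [-0.0001  0.0004 -0.004 ] turn [ 0.1383 -0.0438 -0.0178] d in G [-0.0001  0.0004 -0.004 ]
```

View pics/wrist8.png

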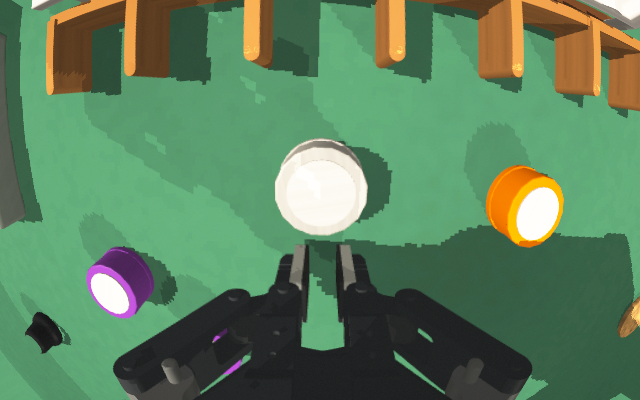

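View pics/top8z.png

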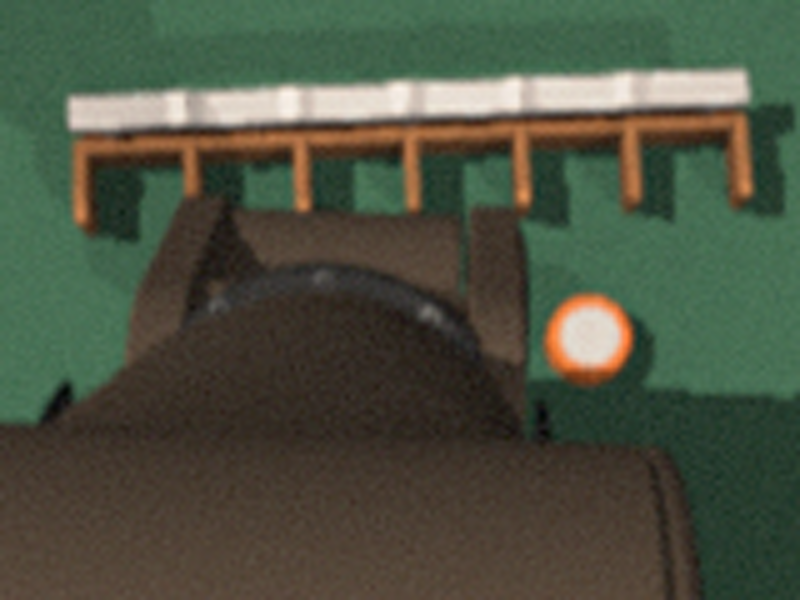

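In the wrist view the cap (321,187), the finger pair (322,260) and the mouth of gap 3 (between tips at 255 and 390) are in line. The arm hides the cap in the top view. I'll push with the two-finger nest.

Request:
{"method": "apply_moves", "body": {"targets": [{"rx": 0.1, "ry": 0, "rz": 0, "dx": 0, "dy": 0.0003, "dz": -0.004, "gripper": 0.67}, {"rx": 0, "ry": 0, "rz": 0, "dx": 0, "dy": 0, "dz": -0.004, "gripper": 0.67}, {"rx": 0, "ry": 0, "rz": 0, "dx": 0, "dy": 0, "dz": -0.004, "gripper": 0.67}, {"rx": 0, "ry": 0, "rz": 0, "dx": 0, "dy": 0, "dz": -0.005, "gripper": 0.67}, {"rx": 0, "ry": 0, "rz": 0, "dx": 0, "dy": 0, "dz": -0.006, "gripper": 0.67}]}}

```text
t: 11.6
position: [0.5472, 0.0405, 0.0049]
tcp_rot: [2.206, 0.032, -2.207]
wrist_force: [-0.4, -0.5, 1.1]
width: 0.167
```

Request:
{"method": "apply_moves", "body": {"targets": [{"rx": 0, "ry": 0, "rz": 0, "dx": 0, "dy": 0, "dz": -0.006, "gripper": 0.67}, {"rx": 0, "ry": 0, "rz": 0, "dx": 0, "dy": 0, "dz": -0.006, "gripper": 0.67}]}}

```text
t: 11.77
position: [0.5606, 0.0409, 0.0049]
tcp_rot: [2.206, 0.032, -2.207]
wrist_force: [-0.5, -0.2, 1.2]
width: 0.164
```

```bash
python3 - <<'E'
from h import *
f=imaging.grab_frame("wrist"); save(f,"wrist9")
to(w(-.014,.027,.005))
E
```

```text
t 11.82 rack [-0.0588  0.0271  0.005 ] F [0.7392 0.3883 0.9334] w 0.166
R [[ 0.0012  0.0292 -0.9996]
 [-0.0003 -0.9996 -0.0292]
 [-1.      0.0003 -0.0012]]
d tool [ 0.      0.0001 -0.0448] turn [ 0.0216 -0.0667 -0.0195] d in G [-0.      0.0001 -0.0448]
```

View pics/wrist9.png

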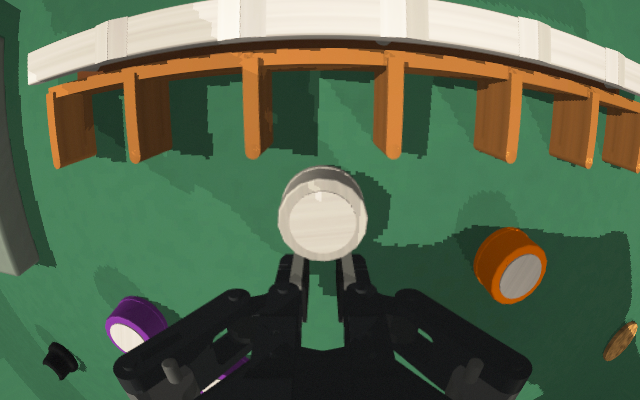

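Request:
{"method": "apply_moves", "body": {"targets": [{"rx": 0, "ry": 0, "rz": 0, "dx": 0, "dy": 0, "dz": -0.005, "gripper": 0.67}, {"rx": 0, "ry": 0, "rz": 0, "dx": 0, "dy": 0, "dz": -0.006, "gripper": 0.67}, {"rx": 0, "ry": 0, "rz": 0, "dx": 0, "dy": 0, "dz": -0.006, "gripper": 0.67}, {"rx": 0, "ry": 0, "rz": 0, "dx": 0, "dy": 0, "dz": -0.006, "gripper": 0.67}, {"rx": 0, "ry": 0, "rz": 0, "dx": 0, "dy": 0, "dz": -0.005, "gripper": 0.67}]}}

```text
t: 12.23
position: [0.5922, 0.0418, 0.0048]
tcp_rot: [2.207, 0.032, -2.206]
wrist_force: [-0.5, 0.4, 0.1]
width: 0.166
```

```bash
python3 - <<'E'
from h import *
f=imaging.grab_frame("wrist"); save(f,"wrist10")
to(w(-.014,.027,.005))
E
```

```text
t 12.28 rack [-0.0276  0.0271  0.0049] F [-1.3989  0.8551  0.0631] w 0.164
R [[ 0.0014  0.0292 -0.9996]
 [-0.0003 -0.9996 -0.0292]
 [-1.      0.0003 -0.0014]]
d tool [-0.0001  0.0001 -0.0136] turn [ 0.0205 -0.0791 -0.02  ] d in G [-0.0001  0.0001 -0.0136]
```

View pics/wrist10.png

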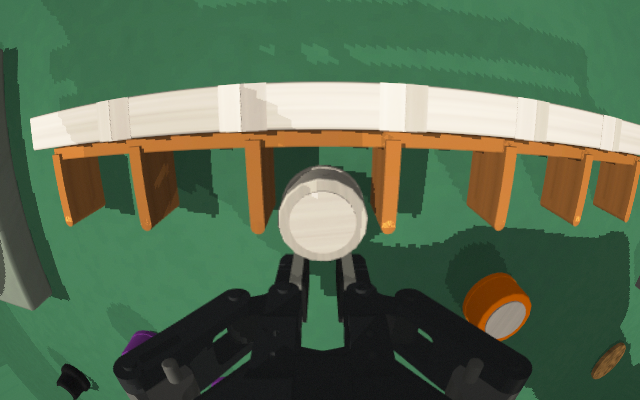

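The cap is going cleanly into gap 3, between the dividers at 257 and 389. I'll slow down for the last 14 mm.

Request:
{"method": "apply_moves", "body": {"targets": [{"rx": 0, "ry": 0, "rz": 0, "dx": 0, "dy": 0, "dz": -0.004, "gripper": 0.67}, {"rx": 0, "ry": 0, "rz": 0, "dx": 0, "dy": 0, "dz": -0.004, "gripper": 0.67}, {"rx": 0, "ry": 0, "rz": 0, "dx": 0, "dy": 0, "dz": -0.002, "gripper": 0.67}]}}

```text
t: 12.53
position: [0.6039, 0.0421, 0.0048]
tcp_rot: [2.207, 0.032, -2.206]
wrist_force: [-0.3, -0.4, 0.7]
width: 0.167
```

Request:
{"method": "apply_moves", "body": {"targets": [{"rx": 0, "ry": 0, "rz": 0, "dx": 0, "dy": 0, "dz": -0.002, "gripper": 0.67}]}}

```text
t: 12.62
position: [0.6061, 0.0422, 0.0047]
tcp_rot: [2.207, 0.032, -2.206]
wrist_force: [-0.9, -0.5, 0.7]
width: 0.162
```

```bash
python3 - <<'E'
from h import *
to(w(-.014,.027,.005))
E
```

```text
t 12.62 rack [-0.0146  0.0271  0.0047] F [-0.9264 -0.4883  0.7456] w 0.162
R [[ 0.0006  0.0292 -0.9996]
 [-0.0003 -0.9996 -0.0292]
 [-1.      0.0003 -0.0006]]
d tool [-0.0003  0.0001 -0.0006] turn [ 0.0249 -0.0331 -0.0184] d in G [-0.0003  0.0001 -0.0006]
```

Request:
{"method": "apply_moves", "body": {"targets": [{"rx": 0, "ry": 0, "rz": 0, "dx": 0, "dy": 0, "dz": -0.0015, "gripper": 0.67}]}}

```text
t: 12.7
position: [0.6067, 0.0423, 0.0046]
tcp_rot: [2.204, 0.032, -2.209]
wrist_force: [-10.5, -1.2, 6.3]
width: 0.164
```

Request:
{"method": "apply_moves", "body": {"targets": [{"rx": 0, "ry": 0, "rz": 0, "dx": 0, "dy": 0, "dz": -0.0015, "gripper": 0.67}]}}

```text
t: 12.78
position: [0.6067, 0.0423, 0.0045]
tcp_rot: [2.2, 0.032, -2.213]
wrist_force: [-11.2, -1.4, 9.8]
width: 0.167
```

```bash
python3 - <<'E'
from h import *
f=imaging.grab_frame("wrist"); save(f,"wrist11")
f=imaging.grab_frame("scene"); save(f,"scene11")
a=cv2.imread("pics/scene11.png")[170:290,280:430];cv2.imwrite("pics/scene11z.png",cv2.resize(a,None,fx=5,fy=5,interpolation=cv2.INTER_CUBIC))
to(w(-.014,.027,.005))
E
```

```text
t 12.88 rack [-0.0141  0.0272  0.0046] F [-8.2916 -0.9643  5.7133] w 0.166
R [[-0.0061  0.0295 -0.9995]
 [-0.0003 -0.9996 -0.0295]
 [-1.      0.0001  0.0061]]
d tool [-0.0004  0.0002 -0.0001] turn [ 0.0379  0.3483 -0.0064] d in G [-0.0004  0.0002 -0.0001]
```

View pics/wrist11.png

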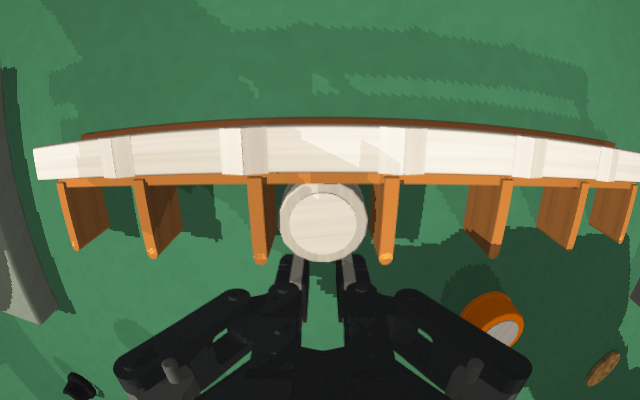

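View pics/scene11z.png

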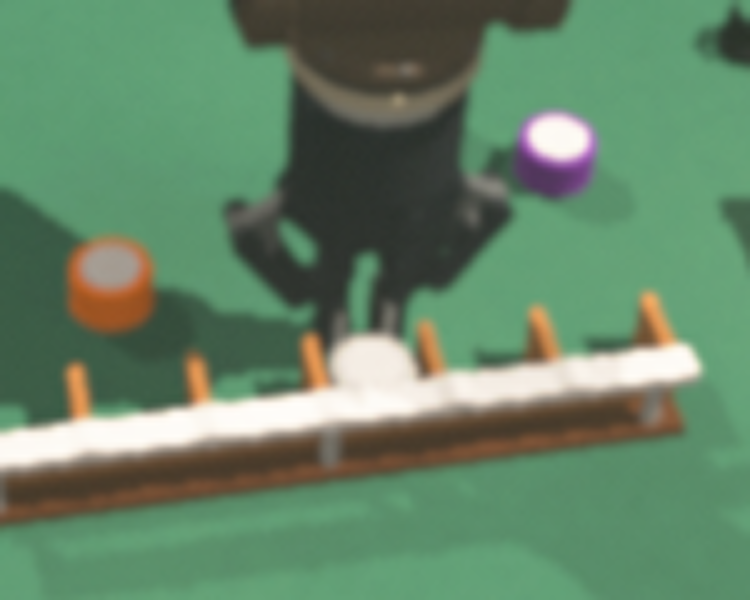

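The cap stopped against the back wall: resistance jumped to about 10 N at the predicted position. I'll back straight off, then lift clear.

Request:
{"method": "apply_moves", "body": {"targets": [{"rx": 0, "ry": 0, "rz": 0, "dx": 0, "dy": 0, "dz": 0.003, "gripper": 0.67}, {"rx": 0, "ry": 0.3, "rz": 0, "dx": 0, "dy": 0, "dz": 0.01, "gripper": 0.67}, {"rx": 0, "ry": 0, "rz": 0, "dx": -0.005, "dy": 0, "dz": 0.02, "gripper": 0.67}, {"rx": 0, "ry": 0, "rz": 0, "dx": -0.025, "dy": 0, "dz": 0.015, "gripper": 0.67}, {"rx": 0, "ry": 0, "rz": 0, "dx": -0.035, "dy": 0, "dz": 0, "gripper": 0.67}]}}

```text
t: 13.3
position: [0.554, 0.0408, 0.0653]
tcp_rot: [2.196, 0.033, -2.218]
wrist_force: [1.2, 0.8, -0.5]
width: 0.168
```

Request:
{"method": "apply_moves", "body": {"targets": [{"rx": 0, "ry": 0, "rz": 0, "dx": -0.035, "dy": 0.01, "dz": 0.01, "gripper": 0.67}, {"rx": 0, "ry": 0, "rz": 0, "dx": -0.035, "dy": 0.03, "dz": 0.01, "gripper": 0.67}, {"rx": 0, "ry": 0, "rz": 0, "dx": -0.02, "dy": 0.035, "dz": 0.015, "gripper": 0.67}, {"rx": 0, "ry": 0, "rz": 0, "dx": 0, "dy": 0.035, "dz": 0.015, "gripper": 0.67}, {"rx": 0, "ry": 0, "rz": 0, "dx": 0, "dy": 0.035, "dz": 0.01, "gripper": 0.67}]}}

```text
t: 13.72
position: [0.5008, -0.101, 0.1611]
tcp_rot: [2.202, 0.04, -2.199]
wrist_force: [1.3, 0.9, -0.4]
width: 0.163
```

Request:
{"method": "apply_moves", "body": {"targets": [{"rx": 0, "ry": 0, "rz": 0, "dx": 0, "dy": 0.035, "dz": 0.005, "gripper": 0.67}, {"rx": 0, "ry": 0, "rz": 0, "dx": 0, "dy": 0.035, "dz": 0, "gripper": 0.67}, {"rx": 0, "ry": 0, "rz": 0, "dx": 0, "dy": 0.03, "dz": 0, "gripper": 0.67}, {"rx": 0, "ry": 0, "rz": 0, "dx": 0, "dy": 0.015, "dz": 0, "gripper": 0.67}, {"rx": 0, "ry": 0, "rz": 0, "dx": 0, "dy": 0, "dz": 0, "gripper": 0.67}]}}

```text
t: 14.13
position: [0.4977, -0.2275, 0.1642]
tcp_rot: [2.21, 0.03, -2.193]
wrist_force: [-0.6, -0.1, 0.3]
width: 0.165
```

```bash
python3 - <<'E'
from h import *
for n in ["top","scene"]:
    f=imaging.grab_frame(n); save(f,n+"12")
    for q in ["cap_center","knob_center","pad_center","brush"]: print(n,q,[ (np.array(d["point"]),rk(d["point"])[:2],round(d["p"],2)) for d in models.recognise(f,q)][:5])
a=cv2.imread("pics/top12.png")[130:270,190:350];cv2.imwrite("pics/top12z.png",cv2.resize(a,None,fx=4.2,fy=4.2,interpolation=cv2.INTER_CUBIC))
print(st()[1],st()[0]["t"],st()[0]["wrist_force"])
E
```

```text
top cap_center [(array([0.4969, 0.1647, 0.0244]), array([-0.1203,  0.1527]), 0.82), (array([0.4619, 0.1041, 0.0218]), array([-0.157 ,  0.0932]), 0.72), (array([0.6317, 0.0471, 0.0206]), array([0.0111, 0.0313]), 0.66), (array([ 0.5578, -0.0738,  0.021 ]), array([-0.0663, -0.0874]), 0.55)]
top knob_center []
top pad_center []
top brush [(array([0.6347, 0.3775, 0.0812]), array([0.0236, 0.3615]), 0.93)]
scene cap_center [(array([0.6379, 0.0399, 0.0248]), array([0.0171, 0.0239]), 0.68), (array([ 0.5638, -0.0694,  0.0236]), array([-0.0601, -0.0832]), 0.51), (array([0.508 , 0.1589, 0.0247]), array([-0.1093,  0.1466]), 0.48), (array([0.4679, 0.1004, 0.0243]), array([-0.1511,  0.0893]), 0.45)]
scene knob_center []
scene pad_center [(array([ 0.4309, -0.3057,  0.0089]), array([-0.1998, -0.3156]), 0.76)]
scene brush [(array([0.6421, 0.3786, 0.0896]), array([0.031 , 0.3624]), 0.71)]
[ 0.4979 -0.2239  0.1642] 14.6333 [0.1083 0.1625 0.5212]
```

View pics/top12z.png

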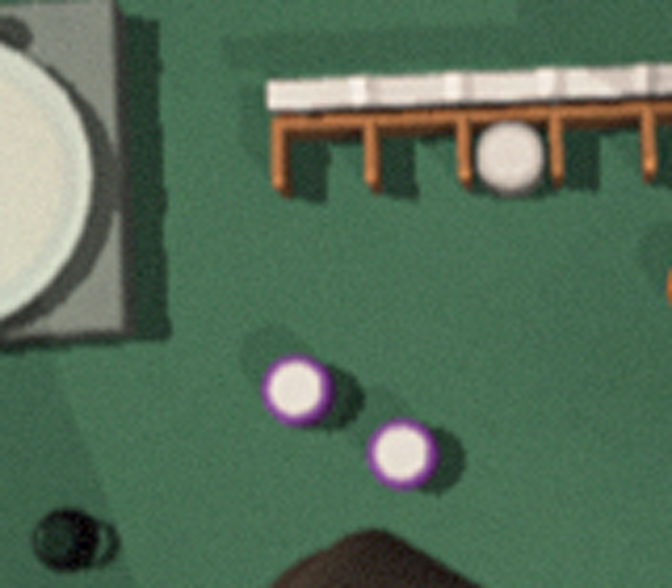

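View pics/scene12.png

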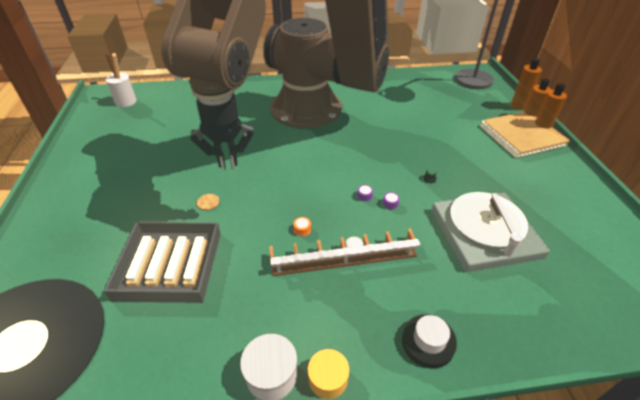

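```bash
python3 - <<'E'
from h import *
f=imaging.grab_frame("top")
print(rk(ray(f,511/4.2+190-.4,157/4.2+130-.4,.024)), ctrl.get_obs()["joint_velocities"])
print(job.sign_off())
E
```

```text
[0.0144 0.0251 0.024 ] [-0.0059 -0.0004 -0.0028 -0.0005  0.0021 -0.0003]
the job is handed in; nothing more can be done
None
```

The bare steel dust cap is home against the back wall of the third gap from the washer's end, and the job was handed in at about 14.7 s. Sign-off gave no verdict.

- **Rail:** I pressed the shut fingertips down over the gap next to the washer and slid them along the rail to rest over gap 3. The washer is on the rack's +y side. Judged by fingertip height, the rail was down about 3.5–6 mm on the way, and 4.7 mm when I stopped. My estimate for the crossings of the two ridges is 6–6.5 mm, which is more than the 3–5 mm asked for. It did not bottom: peak force was about 3 N, against 4.4 N on the stops.
- **Cap:** I pushed it sideways with one finger until it faced gap 3. Then I pushed it straight in from behind with the two fingers slightly parted. The push met about 10 N at the expected home position, and the cap stayed flat on the bench.
- **Last checks:** The top camera put the cap at rack x = 14.4 mm, y = 25.1 mm. Home is x = 16 mm, y = 27 mm, so it agrees within the 2 mm calibration.
    - **Left alone:** The brush and cork pad measured where they were at the start. I confirmed the knob only by eye, because the recogniser missed it. The look-alike caps were also where they started.
    - **Clearance:** The gripper ended well clear, touching nothing.

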